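# Mark off the counted bins in a parts store

### The arm

A 7-joint arm with a two-finger parallel gripper is mounted at the origin on the work surface. World frame = base frame: x ahead of the robot, y to its left, z up, the work surface at z = 0. Lengths are in mm, angles in rad, forces in N, time in s.
With the tool pointing down it reaches from about 425 to 975 mm from the base axis. Payload 16.7 kg.
Tool frame: the origin (TCP) lies midway between the tips of the shut fingers; the grasp point (between the pads) lies 19 mm behind it (env.grasp_offset is the distance from the TCP to the grasp point, in mm); z points along the fingers, y is the line along which they close (so a half turn about z gives the same grasp; the last joint's range is limited). The gripper opens to 85 mm and grips with 20 to 120 N. Pads are 22 mm wide; open, the fingers measure 114 mm over their backs; the gripper's body (76 mm by 85 mm) begins 54 mm behind the grasp point. The pads swing forward as they close: fully open they stand 13 mm farther back than shut.
Start: joints at [1.175, 0.426, 0.074, 1.606, -0.034, 1.111, -0.067], TCP at [164.874, -654.517, 231.302] pointing down, gripper open.
Joint ranges: [-2.85, 2.85], [-0.5, 2.14], [-1.23, 1.37], [0.21, 2.46], [-1.02, 4.16], [0.16, 2.05], [-2.73, 2.73]. Speed limits (rad/s): [1.89, 1.89, 2.39, 2.39, 3.01, 3.01, 3.01].

### API

Orientations are given as a 3x3 rotation matrix whose columns are the frame's x, y, z axes.
In Python, from bench import state, snapshot, camera_info, order, env gives the robot as it stands.
- The arm moves only by the tool move_arm, never from a script. Its argument "deltas" is a list of rows, each an object with "delta_rot": the turn, a rotation vector about the tool's x, y, z in degrees, a list of three; "slide": the shift along the tool's x, y, z in cm, a list of three; "claw": the finger opening in cm, from 0 to 8.54. In form: [{"delta_rot": [rx, ry, rz], "slide": [dx, dy, dz], "claw": claw}, ...]. A call has exactly 10 rows; each row is the pose to reach, as a shift and turn from the pose commanded when the call began, along the tool's axes at that moment; what a row does not reach only later rows make up. A row lasts 1/12 s, in which the tool goes at most 41.7 mm and 7.16 degrees, less where a joint would pass 70% of its speed; a pose out of reach is approached as far as the arm can. A call with a gripper value outside its range is refused whole. The fingers move at their own pace and stop on an object; "force" is the grip in N (left out, the last holds). Time passes only in rows, so rows that repeat a pose let the fingers close, or fill a call up. It gives the time, the measured TCP pose, the force, the opening and the grip force at its end, in the units of the state.
- state(): the state, without advancing time (a new reading comes with each control period).
- snapshot(name): name is "scene" or "top"; returns the picture (420x560x3 uint8, red, green, blue); there is no depth.
- camera_info(name): a dict with "K" (3x3 intrinsics, pixels), "rvec" (rotation vector, rad) and "tvec" (3), from world to camera coordinates, as OpenCV has them. Camera axes: x right, y down, z forward; pixel columns grow to the right and rows downward; lengths in mm; the calibration is good to about 2 mm. A picture is of the moment at which its call begins. camera_info takes no time and is no camera call.
- order.job_done(): hands the job in; it is judged then, once.
The state is a dict: "time": time; "joint_pos": joint angles; "joint_velocities": joint speeds; "joint_efforts": joint torques, N m; "position": TCP position; "orientation": TCP orientation; "contact_force": force on the tool from outside, world axes, zero at the start; "torque": the same for the moment, N m; "finger_gap": finger opening in mm; "finger_force": force on a finger pad.
Only numpy, scipy, OpenCV 4.12 (cv2) and the standard library are available. Lean on these libraries where they do the work, as an engineer would, in place of code of your own. Each camera call takes 0.05 s, during which the arm holds its last target. There are 200 camera calls.

### The job

Mark off three stock bins as counted: with a fingertip gently push down the plunger of the marker in front of the bin of plain upright sleeves, then the one in front of the bin of flat rings, then the one in front of the bin of flanged bushings, each fully or nearly so. Leave the plunger at the empty bin up. Do not lift or shift the markers, and leave everything else on the bench alone.

Things in the scene. Friction and masses are not known exactly. Their poses are not given: they have to be found in the camera images.
- bin_sleeves: Fixed open grey steel bin, 130 x 130 mm and 55 mm high, with a paper label plate on its front. It holds nine plain upright round sleeves, 28 mm across, tops 96 mm above the table. Origin: centre of its underside; its own -x side is its front, towards the robot.
- bin_rings: Fixed open grey steel bin, 130 x 130 mm and 55 mm high, with a paper label plate on its front. It holds four stacks of flat steel rings, 54 mm across with a 32 mm hole, tops 44 mm above the table. Origin: centre of its underside; its own -x side is its front, towards the robot.
- bin_bushings: Fixed open grey steel bin, 130 x 130 mm and 55 mm high, with a paper label plate on its front. It holds four flanged bushings, each a 58 mm flange with a 26 mm stem standing on it, tops 66 mm above the table. Origin: centre of its underside; its own -x side is its front, towards the robot.
- bin_empty: Fixed open grey steel bin, 130 x 130 mm and 55 mm high, with a paper label plate on its front. It holds nothing: this bin is empty. Origin: centre of its underside; its own -x side is its front, towards the robot.
- marker_sleeves: Loose check marker standing in front (-x side) of bin_sleeves, its centre 120 to 150 mm from the centre of that bin: a bare metal block 60 x 60 x 30 mm, 0.45 kg, with a black mushroom plunger on top. All four markers are alike. Origin: centre of its underside, z up.
- plunger_sleeves_top (a point): Centre of the flat top of the plunger head of marker_sleeves (head 32 mm across, 10 mm thick). It is 58 mm above the table when up, 42 mm when fully down, and follows the plunger.
- plunger_sleeves (a joint): Plunger of marker_sleeves, sliding straight down: 0 = up, 0.016 m = fully down on a hard stop. A stiff friction fit: it takes about 4 N to start moving, rising to about 7 N near the bottom, and it stays where it is pushed. It starts 0 to 2 mm down; it counts as down from 8 mm on. Gently means under 20 N.
- marker_rings: Loose check marker standing in front (-x side) of bin_rings, its centre 120 to 150 mm from the centre of that bin: a bare metal block 60 x 60 x 30 mm, 0.45 kg, with a black mushroom plunger on top. All four markers are alike. Origin: centre of its underside, z up.
- plunger_rings_top (a point): Centre of the flat top of the plunger head of marker_rings (head 32 mm across, 10 mm thick). It is 58 mm above the table when up, 42 mm when fully down, and follows the plunger.
- plunger_rings (a joint): Plunger of marker_rings, sliding straight down: 0 = up, 0.016 m = fully down on a hard stop. A stiff friction fit: it takes about 4 N to start moving, rising to about 7 N near the bottom, and it stays where it is pushed. It starts 0 to 2 mm down; it counts as down from 8 mm on. Gently means under 20 N.
- marker_bushings: Loose check marker standing in front (-x side) of bin_bushings, its centre 120 to 150 mm from the centre of that bin: a bare metal block 60 x 60 x 30 mm, 0.45 kg, with a black mushroom plunger on top. All four markers are alike. Origin: centre of its underside, z up.
- plunger_bushings_top (a point): Centre of the flat top of the plunger head of marker_bushings (head 32 mm across, 10 mm thick). It is 58 mm above the table when up, 42 mm when fully down, and follows the plunger.
- plunger_bushings (a joint): Plunger of marker_bushings, sliding straight down: 0 = up, 0.016 m = fully down on a hard stop. A stiff friction fit: it takes about 4 N to start moving, rising to about 7 N near the bottom, and it stays where it is pushed. It starts 0 to 2 mm down; it counts as down from 8 mm on. Gently means under 20 N.
- marker_empty: Loose check marker standing in front (-x side) of bin_empty, its centre 120 to 150 mm from the centre of that bin: a bare metal block 60 x 60 x 30 mm, 0.45 kg, with a black mushroom plunger on top. All four markers are alike. Origin: centre of its underside, z up.
- plunger_empty_top (a point): Centre of the flat top of the plunger head of marker_empty (head 32 mm across, 10 mm thick). It is 58 mm above the table when up, 42 mm when fully down, and follows the plunger.
- plunger_empty (a joint): Plunger of marker_empty, sliding straight down: 0 = up, 0.016 m = fully down on a hard stop. A stiff friction fit: it takes about 4 N to start moving, rising to about 7 N near the bottom, and it stays where it is pushed. It starts 0 to 2 mm down; it counts as down from 8 mm on. Gently means under 20 N. This one stays up.
- spare_sleeve: Loose dark steel sleeve standing upright near a marker, 26 mm across, 70 mm high. A bystander: leave it alone. Origin: centre of its underside.
- oil_jar: Small closed jar standing near a marker, 30 mm across, 60 mm high. A bystander: leave it alone. Origin: centre of its underside.
- spare_bushing: Small loose flanged bushing standing near a marker, flange 28 mm, 45 mm high. A bystander: leave it alone. Origin: centre of its underside.
- wrench: Loose wrench, 160 mm long, lying flat at the left of the table. A bystander: leave it alone. Origin: in the tool, at table height.
- mug: White mug, 80 mm across, 90 mm high, at the left of the table. A bystander: leave it alone. Origin: centre of its underside.
- carton: Cardboard carton, 100 x 80 x 60 mm, at the right of the table. A bystander: leave it alone. Origin: centre of its underside.
Not all that is in view belongs to the job. What is shaped like the marker_bushings but blue or green is not meant. Leave any purple or red look-alike of the marker_rings alone.

How it is judged (in metres and radians):
On the way, in this order (a step that is already met when the one before it is completed fails the run):
1. the plunger of the marker in front of the bin of sleeves is pushed down (value of joint plunger_sleeves above 0.008 m), for 0.2 s.
2. the plunger of the marker in front of the bin of rings is pushed down (value of joint plunger_rings above 0.008 m), for 0.2 s.
3. the plunger of the marker in front of the bin of bushings is pushed down (value of joint plunger_bushings above 0.008 m), for 0.2 s.
At the end, for the whole second after the job is handed in: The plungers at the bins of sleeves, rings and bushings are each at least 8 mm down of 16, the one at the empty bin less than 4 mm down, and all four markers stand upright within 20 mm of where they began (value of joint each of plunger_sleeves, plunger_rings, plunger_bushings above 0.008 m and value of joint plunger_empty below 0.004 m and distance of each of marker_sleeves, marker_rings, marker_bushings, marker_empty from where it was at the start of the episode below 0.02 m and angle between each of marker_sleeves, marker_rings, marker_bushings, marker_empty's own z axis and vertical below 0.1 rad); the robot touches nothing.
It fails at once if a plunger is pushed down before its turn ((value of joint plunger_rings above 0.005 m and value of joint plunger_sleeves below 0.008 m) or (value of joint plunger_bushings above 0.005 m and value of joint plunger_rings below 0.008 m)).
It fails at once if the empty bin's marker is pushed down (value of joint plunger_empty above 0.004 m).
It fails at once if a marker is pressed with more than 20 N (contact force between any of the fingers, the arm and marker_sleeves above 20 N or contact force between any of the fingers, the arm and marker_rings above 20 N or contact force between any of the fingers, the arm and marker_bushings above 20 N or contact force between any of the fingers, the arm and marker_empty above 20 N).
It fails at once if a marker is lifted more than 6 mm, tipped over 0.2 rad, or shifted more than 20 mm (height (world z) of any of marker_sleeves, marker_rings, marker_bushings, marker_empty above 0.006 m or angle between any of marker_sleeves, marker_rings, marker_bushings, marker_empty's own z axis and vertical above 0.2 rad or distance of any of marker_sleeves, marker_rings, marker_bushings, marker_empty from where it was at the start of the episode above 0.02 m).
It fails at once if a bystander is moved more than 20 mm (distance of any of spare_sleeve, oil_jar, spare_bushing, wrench, mug, carton from where it was at the start of the episode above 0.02 m).
It also fails if it takes over 48 s, if anything falls off the work surface, if the arm or the gripper's body presses on something with over 40 N, if the wrist force passes 120 N, or if a joint passes its speed limit or range.

## Working session

There is one attempt and no reset: what is moved stays moved. The work goes in short steps, Python scripts to look and compute and a tool call to move; the robot and the scene stay as the last step left them, time stands still between calls to the robot, and variables do not carry over. Pictures are saved under pics/ and viewed, at most 10 in all, crops included, and the job is handed in when it is done.

Besides the shell and the picture viewer there is one more tool, called after "Request:" as name(argument=value, ...), one argument or row to a line, values as JSON. move_arm: Moves the arm, as the interface text tells. Its arguments: {"type":"object","properties":{"deltas":{"type":"array","items":{"type":"object","properties":{"delta_rot":{"type":"array","items":{"type":"number"}},"slide":{"type":"array","items":{"type":"number"}},"claw":{"type":"number"}}}},"force":{"type":"number"}},"required":["deltas"]}

```bash
mkdir -p pics
python3 - <<'E'
from bench import *
import cv2
for n in("scene","top"):
    cv2.imwrite(f"pics/{n}0.png",cv2.cvtColor(snapshot(n),cv2.COLOR_RGB2BGR)); print(camera_info(n))
s=state();print(s["position"],s["orientation"],s["time"],s["contact_force"],s["finger_gap"])
E
```

```text
{'K': array([[485.53221959,   0.        , 289.54468133],
       [  0.        , 485.53221959, 201.33649054],
       [  0.        ,   0.        ,   1.        ]]), 'rvec': array([ 2.02725709,  0.81045187, -0.4419162 ]), 'tvec': array([-394.70489138, -146.91711172, 1850.19961643])}
{'K': array([[439.13091367,   0.        , 277.51380844],
       [  0.        , 439.13091367, 210.06915496],
       [  0.        ,   0.        ,   1.        ]]), 'rvec': array([ 2.16389286, -2.11671765,  0.17616918]), 'tvec': array([   4.08532104,  564.24472851, 1318.92417087])}
[ 164.80307424 -654.19710685  230.67556933] [[ 9.69712914e-01  2.44247298e-01 -3.47985569e-04]
 [ 2.44247539e-01 -9.69712251e-01  1.13612038e-03]
 [-5.99515363e-05 -1.18670522e-03 -9.99999294e-01]] 0.1 [ 0.07051494 -0.48369351 -0.02161078] 85.27193257618792
```

View pics/scene0.png

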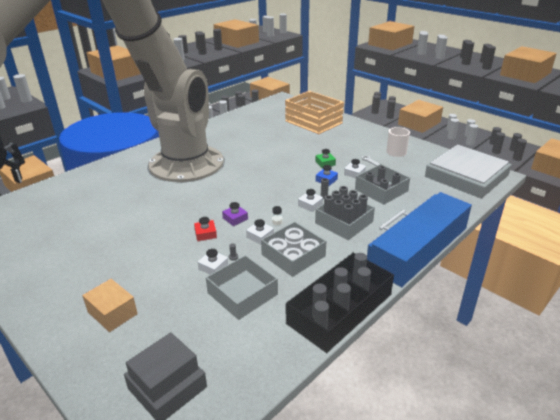

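View pics/top0.png

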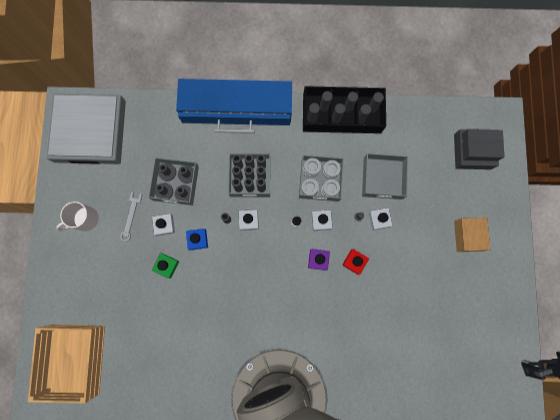

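The scene picture shows four bare markers in front of the bins, with coloured look-alikes nearer the robot. In the top view the plunger heads are at about: bushings (161,224), sleeves (248,219), rings (322,219), empty (381,218). Bystanders stand at (226,218), (297,221) and (360,216).

```bash
cat > h.py <<'E'
import numpy as np,cv2
from bench import *
def back(n,uv,z):
    c=camera_info(n);R=cv2.Rodrigues(np.array(c["rvec"]))[0];t=np.array(c["tvec"])
    d=R.T@np.linalg.inv(c["K"])@[*uv,1];o=-R.T@t
    return o+d*(z-o[2])/d[2]
def proj(n,p):
    c=camera_info(n);return cv2.projectPoints(np.array(p,float).reshape(1,3),np.array(c["rvec"]),np.array(c["tvec"]),c["K"],None)[0].ravel()
E
python3 - <<'E'
from h import *
im=cv2.imread("pics/top0.png");g=im.max(2)
sc=cv2.imread("pics/scene0.png");gs=sc.max(2)
def blob(g,u,v,r=11,th=70):
    u,v=int(round(u)),int(round(v));m=(g[v-r:v+r+1,u-r:u+r+1]<th).astype(np.uint8)
    n,l,s,c=cv2.connectedComponentsWithStats(m)
    k=1+np.argmax(s[1:,4]);return c[k]+[u-r,v-r],s[k]
for n,uv in dict(bush=(161,224),sleeves=(248,219),rings=(322,219),empty=(381,218)).items():
    c,s=blob(g,*uv);p=back("top",c,56)
    q=proj("scene",p);print(n,c,s,p.round(1),"scene proj",q.round(1))
    try:
        c2,s2=blob(gs,*q,r=8);print("   scene",c2,s2,back("scene",c2,54).round(1))
    except Exception as e: print(e)
for n,uv,z in(("b1",(226,218),60),("b2",(297,221),60),("b3",(360,216),45)):
    c,s=blob(g,*uv,r=8,th=80);print(n,c,s,back("top",c,z).round(1))
cv2.imwrite("pics/z1.png",cv2.resize(im[180:285,140:400],None,fx=3,fy=3,interpolation=cv2.INTER_CUBIC))
E
```

```text
bush [160.47297297 223.08108108] [ 6  6 10  9 74] [513.8 373.9  56. ] scene proj [354.8 159.9]
   scene [355.         161.33333333] [ 6  8  5  4 18] [518.6 369.   54. ]
sleeves [247.64788732 218.12676056] [ 6  6 10  9 71] [535.1 107.7  56. ] scene proj [310.1 190.5]
   scene [310.30769231 191.92307692] [ 5  8  7  5 26] [539.5 103.9  54. ]
rings [322.58571429 218.54285714] [ 7  6 10 10 70] [ 539.  -122.5   56. ] scene proj [259.2 220.9]
   scene [259.21212121 223.06060606] [ 5  8  8  5 33] [ 545.  -128.3   54. ]
empty [382.63013699 217.12328767] [ 8  6 10  9 73] [ 547.6 -307.4   56. ] scene proj [211.8 250.9]
   scene [211.5        252.82608696] [ 3  7  9  7 46] [ 551.6 -311.7   54. ]
b1 [225.78666667 217.84      ] [ 3  3 10 11 75] [534.  174.3  60. ]
b2 [296.15873016 220.46031746] [ 3  4  9  8 63] [530.7 -41.2  60. ]
b3 [358.90566038 216.05660377] [ 3  5  9  8 53] [ 550.9 -236.4   45. ]
```

View pics/z1.png

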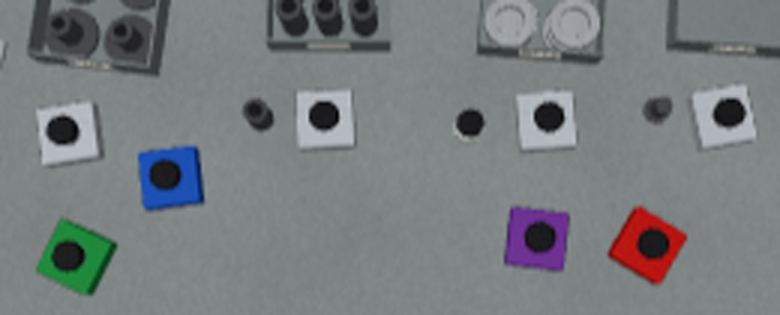

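The crop confirms that the bare (white/metal) markers are the targets and the coloured ones are decoys. The heads are clear, with the neighbouring objects at least 55 mm away.

```bash
cat > d.py <<'E'
import sys
from h import *
s=state();R=np.array(s["orientation"]);p=np.array(s["position"])
print("t",s["time"],p.round(1),"F",np.round(s["contact_force"],2),"gap",round(s["finger_gap"],1))
for a in sys.argv[1:]:
    t=np.array([float(x) for x in a.split(",")]);print(a,(R.T@(t-p)/10).round(2))
E
python3 d.py 450,-350,200 540,-150,170 535,108,150
```

```text
t 0.1 [ 164.8 -654.2  230.7] F [ 0.07 -0.48 -0.02] gap 85.3
450,-350,200 [ 35.09 -22.53   3.09]
540,-150,170 [ 48.7  -39.72   6.11]
535,108,150 [ 54.52 -64.86   8.14]
```

Request:
move_arm(
  deltas=[
    {"slide":[3.5,-2.25,0.3],"delta_rot":[0,0,0],"claw":0},
    {"slide":[7,-4.5,0.6],"delta_rot":[0,0,0],"claw":0},
    {"slide":[10.5,-6.8,0.9],"delta_rot":[0,0,0],"claw":0},
    {"slide":[14,-9,1.2],"delta_rot":[0,0,0],"claw":0},
    {"slide":[17.5,-11.3,1.5],"delta_rot":[0,0,0],"claw":0},
    {"slide":[21,-13.5,1.8],"delta_rot":[0,0,0],"claw":0},
    {"slide":[24.5,-15.8,2.1],"delta_rot":[0,0,0],"claw":0},
    {"slide":[28,-18,2.4],"delta_rot":[0,0,0],"claw":0},
    {"slide":[31.5,-20.3,2.7],"delta_rot":[0,0,0],"claw":0},
    {"slide":[35,-22.5,3],"delta_rot":[0,0,0],"claw":0},
  ],
  force=20,
)

```text
time: 0.93
position: [449.8, -349.4, 201.2]
orientation: [[0.97, 0.244, -0.0], [0.244, -0.97, 0.0], [-0.0, -0.0, -1.0]]
contact_force: [0.8, -0.8, -0.2]
finger_gap: 0.1
finger_force: 0.0
```

```bash
python3 d.py 540,-150,170 535,108,150
```

```text
t 0.9333 [ 449.8 -349.4  201.2] F [ 0.78 -0.78 -0.22] gap 0.1
540,-150,170 [ 13.62 -17.13   3.12]
535,108,150 [ 19.43 -42.28   5.12]
```

Request:
move_arm(
  deltas=[
    {"slide":[2.5,-3.2,0.6],"delta_rot":[0,0,0],"claw":0},
    {"slide":[5,-6.4,1.2],"delta_rot":[0,0,0],"claw":0},
    {"slide":[7.5,-9.5,1.8],"delta_rot":[0,0,0],"claw":0},
    {"slide":[10,-12.7,2.4],"delta_rot":[0,0,0],"claw":0},
    {"slide":[12.5,-15.9,3],"delta_rot":[0,0,0],"claw":0},
    {"slide":[14,-19,3.2],"delta_rot":[0,0,0],"claw":0},
    {"slide":[15,-22.8,3.6],"delta_rot":[0,0,0],"claw":0},
    {"slide":[15.9,-26.7,3.9],"delta_rot":[0,0,0],"claw":0},
    {"slide":[16.8,-30.6,4.2],"delta_rot":[0,0,0],"claw":0},
    {"slide":[17.7,-34.5,4.5],"delta_rot":[0,0,0],"claw":0},
  ],
)

```text
time: 1.77
position: [535.8, 28.4, 156.1]
orientation: [[0.97, 0.244, -0.0], [0.244, -0.97, -0.0], [-0.0, -0.0, -1.0]]
contact_force: [1.3, -0.0, -0.4]
finger_gap: -0.1
finger_force: 0.0
```

```bash
python3 d.py 535,108,110 535,108,75
```

```text
t 1.7667 [535.8  28.4 156.1] F [ 1.31 -0.05 -0.4 ] gap -0.1
535,108,110 [ 1.87 -7.74  4.61]
535,108,75 [ 1.87 -7.74  8.11]
```

Request:
move_arm(
  deltas=[
    {"slide":[0.9,-3.8,0],"delta_rot":[0,0,0],"claw":0},
    {"slide":[1.6,-6.5,0.5],"delta_rot":[0,0,0],"claw":0},
    {"slide":[1.87,-7.74,2],"delta_rot":[0,0,0],"claw":0},
    {"slide":[1.87,-7.74,4.5],"delta_rot":[0,0,0],"claw":0},
    {"slide":[1.87,-7.74,6.5],"delta_rot":[0,0,0],"claw":0},
    {"slide":[1.87,-7.74,7.5],"delta_rot":[0,0,0],"claw":0},
    {"slide":[1.87,-7.74,8.1],"delta_rot":[0,0,0],"claw":0},
    {"slide":[1.87,-7.74,8.1],"delta_rot":[0,0,0],"claw":0},
    {"slide":[1.87,-7.74,8.1],"delta_rot":[0,0,0],"claw":0},
    {"slide":[1.87,-7.74,8.1],"delta_rot":[0,0,0],"claw":0},
  ],
)

```text
time: 2.6
position: [536.2, 106.1, 76.4]
orientation: [[0.97, 0.244, 0.001], [0.244, -0.97, 0.0], [0.001, 0.0, -1.0]]
contact_force: [0.4, -0.6, -1.2]
finger_gap: 0.1
finger_force: 0.0
```

Run:
```python
from h import *
a=cv2.cvtColor(snapshot("scene"),cv2.COLOR_RGB2BGR);b=cv2.cvtColor(snapshot("top"),cv2.COLOR_RGB2BGR)
f=lambda i,u,v,w,h:cv2.resize(i[v-h:v+h,u-w:u+w],(400,400),interpolation=cv2.INTER_CUBIC)
cv2.imwrite("pics/c1.png",np.hstack([f(a,310,185,40,40),f(b,248,215,40,40)]))
p=state()["position"];print(p,proj("scene",p),proj("top",p))
```

```text
[536.19154196 106.15448267  76.37641524] [310.14322907 185.38244048] [247.75958136 216.84543583]
```

View pics/c1.png

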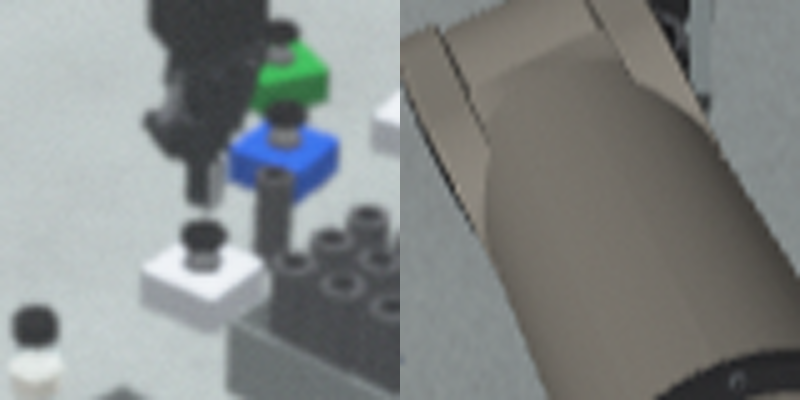

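The left crop (scene camera) shows the closed fingertips at about (205,200), centred just above the sleeves plunger head at (205,238). The top view is blocked by the arm. I'll press slowly.

Request:
move_arm(
  deltas=[
    {"slide":[0,0,0.6],"delta_rot":[0,0,0],"claw":0},
    {"slide":[0,0,1.2],"delta_rot":[0,0,0],"claw":0},
    {"slide":[0,0,1.5],"delta_rot":[0,0,0],"claw":0},
    {"slide":[0,0,1.7],"delta_rot":[0,0,0],"claw":0},
    {"slide":[0,0,1.85],"delta_rot":[0,0,0],"claw":0},
    {"slide":[0,0,2.0],"delta_rot":[0,0,0],"claw":0},
    {"slide":[0,0,2.15],"delta_rot":[0,0,0],"claw":0},
    {"slide":[0,0,2.3],"delta_rot":[0,0,0],"claw":0},
    {"slide":[0,0,2.3],"delta_rot":[0,0,0],"claw":0},
    {"slide":[0,0,2.3],"delta_rot":[0,0,0],"claw":0},
  ],
)

```text
time: 3.53
position: [535.8, 106.3, 52.4]
orientation: [[0.97, 0.244, 0.0], [0.244, -0.97, 0.0], [0.0, -0.0, -1.0]]
contact_force: [-0.2, 0.5, -0.6]
finger_gap: -0.2
finger_force: 0.0
```

Request:
move_arm(
  deltas=[
    {"slide":[0,0,0],"delta_rot":[0,0,0],"claw":0},
    {"slide":[0,0,0.05],"delta_rot":[0,0,0],"claw":0},
    {"slide":[0,0,0.1],"delta_rot":[0,0,0],"claw":0},
    {"slide":[0,0,0.15],"delta_rot":[0,0,0],"claw":0},
    {"slide":[0,0,0.2],"delta_rot":[0,0,0],"claw":0},
    {"slide":[0,0,0.25],"delta_rot":[0,0,0],"claw":0},
    {"slide":[0,0,0.3],"delta_rot":[0,0,0],"claw":0},
    {"slide":[0,0,0.35],"delta_rot":[0,0,0],"claw":0},
    {"slide":[0,0,0.4],"delta_rot":[0,0,0],"claw":0},
    {"slide":[0,0,0.5],"delta_rot":[0,0,0],"claw":0},
  ],
)

```text
time: 4.37
position: [535.9, 106.3, 47.7]
orientation: [[0.97, 0.244, 0.001], [0.244, -0.97, 0.0], [0.001, -0.0, -1.0]]
contact_force: [-2.1, 0.1, 5.5]
finger_gap: -0.1
finger_force: 2.9
```

Request:
move_arm(
  deltas=[
    {"slide":[0,0,0.05],"delta_rot":[0,0,0],"claw":0},
    {"slide":[0,0,0.1],"delta_rot":[0,0,0],"claw":0},
    {"slide":[0,0,0.14],"delta_rot":[0,0,0],"claw":0},
    {"slide":[0,0,0.18],"delta_rot":[0,0,0],"claw":0},
    {"slide":[0,0,0.22],"delta_rot":[0,0,0],"claw":0},
    {"slide":[0,0,0.26],"delta_rot":[0,0,0],"claw":0},
    {"slide":[0,0,0.3],"delta_rot":[0,0,0],"claw":0},
    {"slide":[0,0,0.3],"delta_rot":[0,0,0],"claw":0},
    {"slide":[0,0,0.3],"delta_rot":[0,0,0],"claw":0},
    {"slide":[0,0,0.3],"delta_rot":[0,0,0],"claw":0},
  ],
)

```text
time: 5.2
position: [535.9, 106.3, 44.6]
orientation: [[0.97, 0.244, 0.001], [0.244, -0.97, 0.0], [0.001, -0.0, -1.0]]
contact_force: [0.5, 0.2, 5.6]
finger_gap: -0.3
finger_force: 2.7
```

```bash
python3 d.py 535.9,106.3,150 537,0,150 539,-122,130 539,-122,76
```

```text
t 5.2 [535.9 106.3  44.6] F [0.45 0.18 5.64] gap -0.3
535.9,106.3,150 [ 1.000e-02  0.000e+00 -1.054e+01]
537,0,150 [ -2.48  10.34 -10.55]
539,-122,130 [-5.27 22.21 -8.55]
539,-122,76 [-5.27 22.21 -3.15]
```

Request:
move_arm(
  deltas=[
    {"slide":[0,0,-1.0],"delta_rot":[0,0,0],"claw":0},
    {"slide":[0,0,-4.0],"delta_rot":[0,0,0],"claw":0},
    {"slide":[0,0,-7.5],"delta_rot":[0,0,0],"claw":0},
    {"slide":[-0.5,2,-10],"delta_rot":[0,0,0],"claw":0},
    {"slide":[-1.4,5.8,-10],"delta_rot":[0,0,0],"claw":0},
    {"slide":[-2.3,9.7,-10],"delta_rot":[0,0,0],"claw":0},
    {"slide":[-3.2,13.5,-10],"delta_rot":[0,0,0],"claw":0},
    {"slide":[-4.1,17.3,-10],"delta_rot":[0,0,0],"claw":0},
    {"slide":[-4.9,20.5,-9],"delta_rot":[0,0,0],"claw":0},
    {"slide":[-5.3,22.2,-7.5],"delta_rot":[0,0,0],"claw":0},
  ],
)

```text
time: 6.03
position: [538.6, -126.8, 120.8]
orientation: [[0.971, 0.24, 0.002], [0.24, -0.971, -0.002], [0.002, 0.002, -1.0]]
contact_force: [0.4, 0.2, -0.6]
finger_gap: 0.2
finger_force: 0.0
```

```bash
python3 - <<'E'
from h import *
a=cv2.cvtColor(snapshot("scene"),cv2.COLOR_RGB2BGR)
f=lambda i,u,v,w,h:cv2.resize(i[v-h:v+h,u-w:u+w],(400,400),interpolation=cv2.INTER_CUBIC)
cv2.imwrite("pics/c2.png",np.hstack([f(a,310,185,40,40),f(a,260,215,40,40)]))
E
python3 d.py 539,-122,76 539,-122,57
```

```text
t 6.0833 [ 536.8 -128.6  117.3] F [-2.45 -4.26 -3.92] gap -0.1
539,-122,76 [ 0.38 -0.59  4.13]
539,-122,57 [ 0.39 -0.59  6.03]
```

View pics/c2.png

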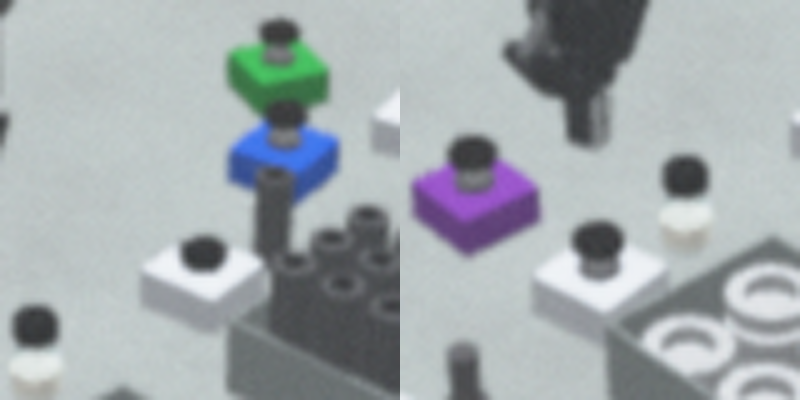

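The left crop shows the sleeves plunger down, with its head low on the block at (205,253) and the marker not moved. The right crop shows the rings head still up at (598,240). The arm was still settling, so I'll descend straight and let it settle.

Request:
move_arm(
  deltas=[
    {"slide":[0,0,0],"delta_rot":[0,0,0],"claw":0},
    {"slide":[0,0,0.5],"delta_rot":[0,0,0],"claw":0},
    {"slide":[0,0,1.5],"delta_rot":[0,0,0],"claw":0},
    {"slide":[0,0,2.5],"delta_rot":[0,0,0],"claw":0},
    {"slide":[0,0,3.5],"delta_rot":[0,0,0],"claw":0},
    {"slide":[0,0,4.2],"delta_rot":[0,0,0],"claw":0},
    {"slide":[0,0,4.4],"delta_rot":[0,0,0],"claw":0},
    {"slide":[0,0,4.4],"delta_rot":[0,0,0],"claw":0},
    {"slide":[0,0,4.4],"delta_rot":[0,0,0],"claw":0},
    {"slide":[0,0,4.4],"delta_rot":[0,0,0],"claw":0},
  ],
)

```text
time: 6.92
position: [538.7, -122.0, 75.7]
orientation: [[0.97, 0.244, 0.001], [0.244, -0.97, -0.0], [0.001, 0.0, -1.0]]
contact_force: [-0.1, 0.0, -1.1]
finger_gap: 0.0
finger_force: 0.0
```

Request:
move_arm(
  deltas=[
    {"slide":[0,0,0.6],"delta_rot":[0,0,0],"claw":0},
    {"slide":[0,0,1.2],"delta_rot":[0,0,0],"claw":0},
    {"slide":[0,0,1.5],"delta_rot":[0,0,0],"claw":0},
    {"slide":[0,0,1.7],"delta_rot":[0,0,0],"claw":0},
    {"slide":[0,0,1.8],"delta_rot":[0,0,0],"claw":0},
    {"slide":[0,0,1.9],"delta_rot":[0,0,0],"claw":0},
    {"slide":[0,0,2.0],"delta_rot":[0,0,0],"claw":0},
    {"slide":[0,0,2.1],"delta_rot":[0,0,0],"claw":0},
    {"slide":[0,0,2.2],"delta_rot":[0,0,0],"claw":0},
    {"slide":[0,0,2.3],"delta_rot":[0,0,0],"claw":0},
  ],
)

```text
time: 7.75
position: [538.4, -122.0, 52.4]
orientation: [[0.97, 0.244, 0.0], [0.244, -0.97, 0.0], [0.0, -0.0, -1.0]]
contact_force: [-2.4, -0.3, 5.1]
finger_gap: 0.0
finger_force: 2.5
```

Request:
move_arm(
  deltas=[
    {"slide":[0,0,0.1],"delta_rot":[0,0,0],"claw":0},
    {"slide":[0,0,0.2],"delta_rot":[0,0,0],"claw":0},
    {"slide":[0,0,0.3],"delta_rot":[0,0,0],"claw":0},
    {"slide":[0,0,0.4],"delta_rot":[0,0,0],"claw":0},
    {"slide":[0,0,0.5],"delta_rot":[0,0,0],"claw":0},
    {"slide":[0,0,0.6],"delta_rot":[0,0,0],"claw":0},
    {"slide":[0,0,0.7],"delta_rot":[0,0,0],"claw":0},
    {"slide":[0,0,0.75],"delta_rot":[0,0,0],"claw":0},
    {"slide":[0,0,0.75],"delta_rot":[0,0,0],"claw":0},
    {"slide":[0,0,0.75],"delta_rot":[0,0,0],"claw":0},
  ],
)

```text
time: 8.58
position: [538.3, -122.0, 44.8]
orientation: [[0.97, 0.244, -0.0], [0.244, -0.97, 0.0], [-0.0, -0.0, -1.0]]
contact_force: [-2.7, 0.6, 2.2]
finger_gap: 0.1
finger_force: 1.3
```

```bash
python3 d.py 539,-122,150 535,110,150 514,374,150
```

```text
t 8.5833 [ 538.3 -122.    44.8] F [-2.72  0.55  2.22] gap 0.1
539,-122,150 [  0.07   0.02 -10.52]
535,110,150 [  5.35 -22.58 -10.52]
514,374,150 [  9.76 -48.69 -10.52]
```

Request:
move_arm(
  deltas=[
    {"slide":[0,0,-1.0],"delta_rot":[0,0,0],"claw":0},
    {"slide":[0,0,-4.0],"delta_rot":[0,0,0],"claw":0},
    {"slide":[0,0,-7.5],"delta_rot":[0,0,0],"claw":0},
    {"slide":[0.5,-2,-10.5],"delta_rot":[0,0,0],"claw":0},
    {"slide":[1.4,-5.8,-10.5],"delta_rot":[0,0,0],"claw":0},
    {"slide":[2.3,-9.7,-10.5],"delta_rot":[0,0,0],"claw":0},
    {"slide":[3.2,-13.5,-10.5],"delta_rot":[0,0,0],"claw":0},
    {"slide":[4.1,-17.4,-10.5],"delta_rot":[0,0,0],"claw":0},
    {"slide":[4.9,-21.2,-10.5],"delta_rot":[0,0,0],"claw":0},
    {"slide":[5.6,-25,-10.5],"delta_rot":[0,0,0],"claw":0},
  ],
)

```text
time: 9.42
position: [531.7, 136.1, 150.8]
orientation: [[0.97, 0.244, 0.001], [0.244, -0.97, 0.0], [0.001, -0.0, -1.0]]
contact_force: [0.8, -0.4, 0.4]
finger_gap: -0.0
finger_force: 0.0
```

Request:
move_arm(
  deltas=[
    {"slide":[0.7,-3.9,0],"delta_rot":[0,0,0],"claw":0},
    {"slide":[1.3,-7.8,0],"delta_rot":[0,0,0],"claw":0},
    {"slide":[2.0,-11.7,0],"delta_rot":[0,0,0],"claw":0},
    {"slide":[2.7,-15.5,0],"delta_rot":[0,0,0],"claw":0},
    {"slide":[3.3,-19,0],"delta_rot":[0,0,0],"claw":0},
    {"slide":[3.8,-21.7,0],"delta_rot":[0,0,0],"claw":0},
    {"slide":[4.15,-23.7,1],"delta_rot":[0,0,0],"claw":0},
    {"slide":[4.15,-23.7,2],"delta_rot":[0,0,0],"claw":0},
    {"slide":[4.15,-23.7,3],"delta_rot":[0,0,0],"claw":0},
    {"slide":[4.15,-23.7,3],"delta_rot":[0,0,0],"claw":0},
  ],
)

```text
time: 10.25
position: [513.4, 372.6, 118.0]
orientation: [[0.97, 0.244, -0.002], [0.244, -0.97, -0.002], [-0.002, 0.001, -1.0]]
contact_force: [-0.3, 0.2, -0.6]
finger_gap: -0.2
finger_force: 0.0
```

```bash
python3 - <<'E'
from h import *
a=cv2.cvtColor(snapshot("scene"),cv2.COLOR_RGB2BGR)
f=lambda i,u,v,w,h:cv2.resize(i[v-h:v+h,u-w:u+w],(400,400),interpolation=cv2.INTER_CUBIC)
cv2.imwrite("pics/c3.png",np.hstack([f(a,350,155,40,40),f(a,260,215,40,40)]))
E
python3 d.py 514,374,76
```

```text
t 10.3 [513.9 372.5 119.1] F [ 0.69 -0.69  0.05] gap 0.1
514,374,76 [ 0.05 -0.15  4.31]
```

View pics/c3.png

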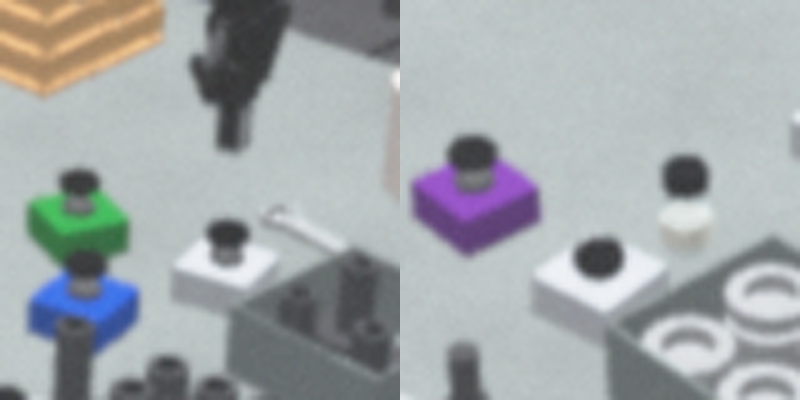

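The right crop shows the rings plunger down at (598,257). The left crop shows the fingers above the bushings plunger, which is up at (228,235).

Request:
move_arm(
  deltas=[
    {"slide":[0,-0.1,0.5],"delta_rot":[0,0,0],"claw":0},
    {"slide":[0,-0.1,1.5],"delta_rot":[0,0,0],"claw":0},
    {"slide":[0,-0.1,2.5],"delta_rot":[0,0,0],"claw":0},
    {"slide":[0,-0.1,3.5],"delta_rot":[0,0,0],"claw":0},
    {"slide":[0,-0.1,4.1],"delta_rot":[0,0,0],"claw":0},
    {"slide":[0,-0.1,4.3],"delta_rot":[0,0,0],"claw":0},
    {"slide":[0,-0.1,4.3],"delta_rot":[0,0,0],"claw":0},
    {"slide":[0,-0.1,4.3],"delta_rot":[0,0,0],"claw":0},
    {"slide":[0,-0.1,4.3],"delta_rot":[0,0,0],"claw":0},
    {"slide":[0,-0.1,4.3],"delta_rot":[0,0,0],"claw":0},
  ],
)

```text
time: 11.13
position: [514.0, 375.2, 77.4]
orientation: [[0.97, 0.244, 0.001], [0.244, -0.97, 0.0], [0.001, -0.0, -1.0]]
contact_force: [0.1, 0.4, 0.4]
finger_gap: -0.3
finger_force: 0.0
```

Request:
move_arm(
  deltas=[
    {"slide":[0,0,0.6],"delta_rot":[0,0,0],"claw":0},
    {"slide":[0,0,1.2],"delta_rot":[0,0,0],"claw":0},
    {"slide":[0,0,1.5],"delta_rot":[0,0,0],"claw":0},
    {"slide":[0,0,1.7],"delta_rot":[0,0,0],"claw":0},
    {"slide":[0,0,1.8],"delta_rot":[0,0,0],"claw":0},
    {"slide":[0,0,1.9],"delta_rot":[0,0,0],"claw":0},
    {"slide":[0,0,2.0],"delta_rot":[0,0,0],"claw":0},
    {"slide":[0,0,2.1],"delta_rot":[0,0,0],"claw":0},
    {"slide":[0,0,2.2],"delta_rot":[0,0,0],"claw":0},
    {"slide":[0,0,2.3],"delta_rot":[0,0,0],"claw":0},
  ],
)

```text
time: 11.97
position: [513.9, 375.1, 54.1]
orientation: [[0.97, 0.244, 0.0], [0.244, -0.97, 0.0], [0.0, -0.0, -1.0]]
contact_force: [-0.6, -1.1, 5.3]
finger_gap: 0.1
finger_force: 2.3
```

Request:
move_arm(
  deltas=[
    {"slide":[0,0,0.12],"delta_rot":[0,0,0],"claw":0},
    {"slide":[0,0,0.24],"delta_rot":[0,0,0],"claw":0},
    {"slide":[0,0,0.36],"delta_rot":[0,0,0],"claw":0},
    {"slide":[0,0,0.48],"delta_rot":[0,0,0],"claw":0},
    {"slide":[0,0,0.6],"delta_rot":[0,0,0],"claw":0},
    {"slide":[0,0,0.7],"delta_rot":[0,0,0],"claw":0},
    {"slide":[0,0,0.8],"delta_rot":[0,0,0],"claw":0},
    {"slide":[0,0,0.9],"delta_rot":[0,0,0],"claw":0},
    {"slide":[0,0,0.9],"delta_rot":[0,0,0],"claw":0},
    {"slide":[0,0,0.9],"delta_rot":[0,0,0],"claw":0},
  ],
)

```text
time: 12.8
position: [513.8, 375.0, 44.8]
orientation: [[0.97, 0.244, 0.0], [0.244, -0.97, 0.0], [0.0, -0.0, -1.0]]
contact_force: [0.4, 0.4, 2.1]
finger_gap: 0.1
finger_force: 1.1
```

Request:
move_arm(
  deltas=[
    {"slide":[0,0,-1],"delta_rot":[0,0,0],"claw":0},
    {"slide":[0,0,-3],"delta_rot":[0,0,0],"claw":0},
    {"slide":[0,0,-6],"delta_rot":[0,0,0],"claw":0},
    {"slide":[0,0,-9],"delta_rot":[0,0,0],"claw":0},
    {"slide":[0,0,-12],"delta_rot":[0,0,0],"claw":0},
    {"slide":[0,0,-14],"delta_rot":[0,0,0],"claw":0},
    {"slide":[0,0,-15],"delta_rot":[0,0,0],"claw":0},
    {"slide":[0,0,-15],"delta_rot":[0,0,0],"claw":0},
    {"slide":[0,0,-15],"delta_rot":[0,0,0],"claw":0},
    {"slide":[0,0,-15],"delta_rot":[0,0,0],"claw":0},
  ],
)

```text
time: 13.63
position: [513.2, 374.4, 193.5]
orientation: [[0.97, 0.244, -0.001], [0.244, -0.97, -0.001], [-0.002, 0.001, -1.0]]
contact_force: [-0.7, -0.5, 0.2]
finger_gap: -0.1
finger_force: 0.0
```

Run:
```python
from h import *
a=cv2.cvtColor(snapshot("scene"),cv2.COLOR_RGB2BGR)
cv2.imwrite("pics/f.png",cv2.resize(a[130:285,190:390],(800,600),interpolation=cv2.INTER_CUBIC))
```

```text
(no output)
```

View pics/f.png

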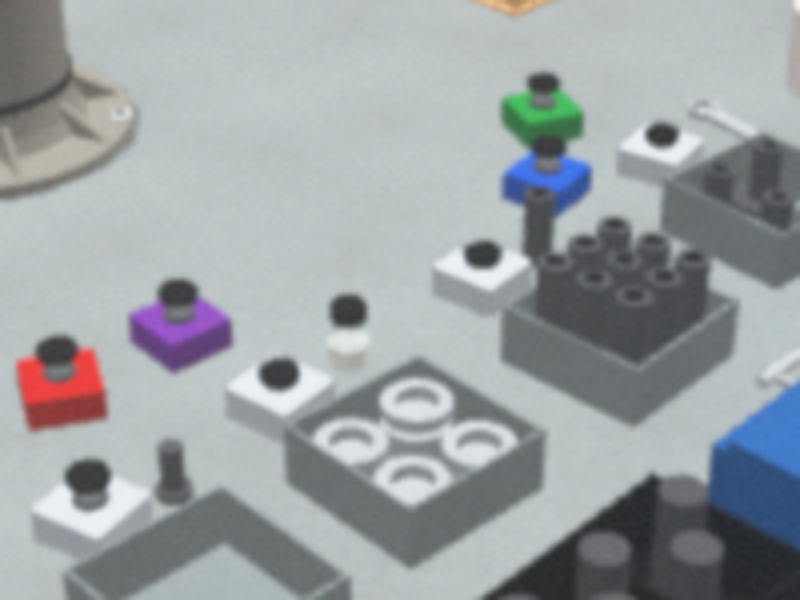

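The plungers at sleeves (483,254), rings (280,375) and bushings (662,134) are down. The empty bin's plunger (88,478) is up, and nothing else has moved.

```bash
python3 -c "
from bench import order;print(order.job_done())"
```

```text
the job is handed in; nothing more can be done
None
```

I pushed down the sleeves, rings and bushings plungers in that order, each about 13 mm of 16 and with no force reading above 6 N. The empty bin's plunger is still up, nothing else moved in the last picture, and the job is handed in (no verdict was returned).

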